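# Set the inspection camera and load a heat sink from the parts bin

## Robot

A 6-joint arm with a two-finger parallel gripper is mounted at the origin on the work surface. World frame = base frame: x ahead of the robot, y to its left, z up, the work surface at z = 0. Lengths are in m, angles in rad, forces in N, time in s.
With the tool pointing down it reaches from about 0.375 to 0.9 m from the base axis. Payload 3.1 kg.
Tool frame: the origin (TCP) lies midway between the tips of the shut fingers; the grasp point (between the pads) lies 19 mm behind it; z points along the fingers, y is the line along which they close (so a half turn about z gives the same grasp; the last joint's range is limited). The gripper opens to 85 mm and grips with 20 to 120 N. Pads are 22 mm wide; open, the fingers measure 114 mm over their backs; the gripper's body (76 mm by 85 mm) begins 54 mm behind the grasp point. The pads swing forward as they close: fully open they stand 13 mm farther back than shut.
Start: joints at [1.06, 0.527, 1.433, -0, 1.181, -0.178], TCP at [0.204, 0.591, 0.231] pointing down, gripper open.
Joint ranges: [-3.08, 3.08], [-0.75, 2.2], [0.22, 2.44], [-1.43, 4.57], [0, 2.65], [-2.85, 2.85]. Speed limits (rad/s): [2.79, 2.79, 3.14, 3.14, 3.14, 3.14].

## Interface

Orientations are given as a unit quaternion [x, y, z, w].
In Python, from station import manip gives the robot as it stands. The module is installed in compiled form; this text tells all that it offers.
- The arm moves only by the tool apply_moves, never from a script. Its arguments are lists of equal length, an entry for each row: "claw": the gripper's target within -1 to 1 (fully open at 1, half-way at 0, shut at -1); "travel": the shift along the tool's x, y, z scaled (see below), a list of three; "turn": the turn, a rotation vector about the tool's x, y, z scaled (see below), a list of three. In form: {"claw": [claw, ...], "travel": [[dx, dy, dz], ...], "turn": [[rx, ry, rz], ...]}. A call has 1 to 5 rows; each row is the pose to reach, as a shift and turn from the pose commanded when the call began, along the tool's axes at that moment, turning the shorter way round; what a row does not reach only later rows make up. The controller multiplies each number of a shift by 800 mm and each number of a turn by 180 degrees. A row lasts 1/12 s, in which the tool goes at most 41.7 mm and 7.16 degrees, less where a joint would pass 70% of its speed; a pose out of reach is approached as far as the arm can. A call with a number of a shift or a turn outside -1 to 1 is refused whole. A call with a gripper value outside its range is refused whole. The fingers move at their own pace and stop on an object; "newtons" is the grip in N (left out, the last holds). Time passes only in rows, so rows that repeat a pose let the fingers close. It gives the time, the measured TCP pose, the force, the opening and the grip force at its end, in the units of the state.
- manip.sense(): the state, without advancing time (a new reading comes with each control period).
- manip.snapshot(name): name is "side" or "top"; returns a dict with "pixels" (400x640x3 uint8, red, green, blue), "depth" (400x640 float32, m along the optical axis (not along the pixel's ray), 0 where there is no reading), "intrinsics" (3x3 intrinsics, pixels), "R" (3x3) and "t" (3): a world point X has camera coordinates R X + t. Camera axes: x right, y down, z forward; pixel columns grow to the right and rows downward; lengths in m; the calibration is good to about 2 mm. A picture is of the moment at which its call begins.
- manip.sign_off(): hands the job in; it is judged then, once.
The state is a dict: "t": time; "q": joint angles; "qd": joint speeds; "tau": joint torques, N m; "tcp_pos": TCP position; "tool_rot": TCP orientation; "force": force on the tool from outside, world axes, zero at the start; "ft_torque": the same for the moment, N m; "finger_gap": opening from 0.0 (shut) to 1.0 (fully open); "gripper_force": force on a finger pad.
Only numpy, scipy, OpenCV 4.12 (cv2) and the standard library are available. Lean on these libraries where they do the work, as an engineer would, in place of code of your own. Each camera call takes 0.05 s, during which the arm holds its last target. There are 200 camera calls.

## Task

First turn the focus ring of the upward-looking inspection camera until its lug stands right above the raised white rib on the camera's base plate, and let go of it. Then pick the large square finned heat sink out of the parts bin and set it down flat, fins up, on the middle of the glass window on top of the camera - set it down, do not drop it. Leave the other parts in the bin and do not disturb the other things on the bench.

Things in the scene. Friction and masses are not known exactly. Their poses are not given: they have to be found in the camera images.
- window (a point): Centre of the camera's upper face, where the part goes: a flat round top 42 mm across (metal rim round a dark glass, flush), 100 mm above the bench, on an upright barrel of the same diameter. z is up and is also the turning axis of the focus ring; x and y are parallel to the base plate's sides.
- rib_mark (a point): Middle of the upper edge of the mark: a raised white rib on the base plate, 26 mm long radially (34 to 60 mm from the camera's axis), 10 mm wide, 6 mm high, top 18 mm above the bench.
- lug (a point): Grip point of the metal lug on the focus ring: 54 mm from the camera's axis, 65 mm above the bench. The lug is a bar 10 mm wide, 16 mm high (57 to 73 mm above the bench), reaching from the ring out to 66 mm from the axis; the point's x axis points outwards along it. Only base plate and rib lie below, so it can be pinched or pushed from above.
- focus_ring (a joint): Angle (rad) of the metal focus ring, 55 mm in diameter, 56 to 74 mm above the bench, about the barrel. Grows counter-clockwise from above. Detents at 0, 0.6 and 1.2; at 1.2 the lug is right above the rib. End stops at -0.1 and 1.35. Starts at 0 or 0.6. Takes about 0.12 N m to pass from a detent to the next; let go, it snaps into the nearest one and stays.
- sink_center (a point): Centre of the heat sink to be picked: bare aluminium, 42 x 42 mm, 32 mm high (this point is 16 mm above its flat underside), six straight fins upwards along its x axis, 50 to 100 g. Can be gripped across either pair of sides. Turned up to 0.4 rad from the bin's sides; there is about 25 mm or more free on both sides of it along the bin's y, sometimes less along x.
- bin: Grey open parts bin, heavy, outside 192 (x) x 270 (y) x 46 mm high, walls and floor 4 mm, so the parts stand 4 mm above the bench. Origin: centre of its underside. Six parts stand singly in it in 2 rows (35 mm either side of centre in x) of 3 (80 mm apart in y), in any order.
- sink_long: Long narrow aluminium finned heat sink, 60 x 22 x 26 mm high, in the bin. Stays in the bin; not to be taken out. Origin: centre of its underside.
- sink_small: Small square aluminium finned heat sink, 26 x 26 x 20 mm high, in the bin. Stays in the bin; not to be taken out. Origin: centre of its underside.
- sink_round: Round aluminium heat sink with radial fins, 42 mm across, 30 mm high, in the bin. Stays in the bin; not to be taken out. Origin: centre of its underside.
- fan: Square black fan without heat sink, 40 x 40 x 20 mm high, in the bin. Stays in the bin; not to be taken out. Origin: centre of its underside.
- capacitor: Black upright capacitor can, 35 mm across, 36 mm high, in the bin. Stays in the bin; not to be taken out. Origin: centre of its underside.
- driver: Bystander: small black screwdriver, 160 mm long, about 30 mm high, lying on the far part of the bench.
- memory: Bystander: memory module, 30 x 68 x 6 mm, lying flat on the bench.
- flux: Bystander: small white bottle, 40 mm across, 85 mm high, standing on the bench.
- sink: The heat sink of sink_center; origin at the centre of its underside.
- camera: The fixed inspection camera: 120 x 120 x 12 mm base plate bolted to the bench, black upright barrel with a foot 52 mm in diameter up to 42 mm, then 42 mm in diameter up to the window at 100 mm, with the focus ring and lug round it. Origin: centre of the plate's underside.
There are look-alikes about, which are no part of the job. Leave any blue or yellow look-alike of the sink alone.

How it is judged:
By the outcome, as a careful person would: the job done as asked, in the order asked, and still so for the second after the job is handed in, with the robot touching nothing.
It also fails if it takes over 61 s, if anything falls off the work surface, if the arm or the gripper's body presses on something with over 40 N, if the wrist force passes 120 N, or if a joint passes its speed limit or range.

## Working session

There is one attempt and no reset: what is moved stays moved. The work goes in short steps, Python scripts to look and compute and a tool call to move; the robot and the scene stay as the last step left them, time stands still between calls to the robot, and variables do not carry over. Pictures are saved under pics/ and viewed, at most 10 in all, crops included, and the job is handed in when it is done.

Besides the shell and the picture viewer there is one more tool, called after "Emit:" as name(argument=value, ...) on one line, values as JSON. apply_moves: Moves the arm, as the interface text tells. Shifts and turns lie within -1 to 1; 1 stands for 800 mm of shift or 180 degrees of turn. Its arguments: {"type":"object","properties":{"claw":{"type":"array","items":{"type":"number"}},"travel":{"type":"array","items":{"type":"array","items":{"type":"number"}}},"turn":{"type":"array","items":{"type":"array","items":{"type":"number"}}},"newtons":{"type":"number"}},"required":["claw","travel","turn"]}

```bash
mkdir -p pics; cat > h.py <<'E'
import numpy as np, cv2
from station import manip
def snap(n,f=None):
    s=manip.snapshot(n)
    if f: cv2.imwrite('pics/'+f,s['pixels'][:,:,::-1])
    return s
def ray(s,u,v,z):
    d=s['R'].T@np.linalg.solve(s['intrinsics'],[u,v,1.]); c=-s['R'].T@s['t']
    return c+d*(z-c[2])/d[2]
def cloud(s):
    D=s['depth'];v,u=np.mgrid[:400,:640]
    p=np.stack([u*D,v*D,D],-1)@np.linalg.inv(s['intrinsics']).T
    return (p-s['t'])@s['R']
E
python3 - <<'E'
from h import *
for n in('top','side'):
    s=snap(n,n+'1.png'); print(n,-s['R'].T@s['t'],s['R'].round(2).tolist(),s['intrinsics'][0,0])
    np.save(n+'.npy',s,allow_pickle=True)
st=manip.sense();print(st)
E
```

```text
top [ 0.32212263 -0.00656483  1.08230395] [[-0.15, -0.99, -0.0], [-0.96, 0.14, -0.22], [0.22, -0.03, -0.98]] 423.2135302658762
side [ 0.19180356 -0.76114168  0.78314891] [[0.9, -0.43, -0.02], [-0.29, -0.57, -0.77], [0.32, 0.7, -0.64]] 439.14540420043886
{'t': 0.1, 'q': array([ 1.05949344e+00,  5.28371161e-01,  1.43377412e+00, -9.13218826e-06,
        1.18140338e+00, -1.78480135e-01]), 'qd': array([-0.00105098, -0.00181381, -0.00144371,  0.00129056,  0.00026783,
        0.0010729 ]), 'tau': array([ 1.29675409e-04, -4.43305385e+01, -1.78586465e+01, -2.28025733e-04,
        3.94706483e-03,  3.87388596e-06]), 'tcp_pos': array([0.20383776, 0.59014463, 0.23043275]), 'tool_rot': array([ 1.65642580e-01,  9.86185368e-01, -9.21838191e-04, -3.26683615e-04]), 'force': array([-0.74522783, -0.16159573, -0.48950443]), 'ft_torque': array([-0.05365691,  0.00973998, -0.04938986]), 'gripper_force': 0.0, 'finger_gap': 0.9981847540134127}
```

View pics/top1.png

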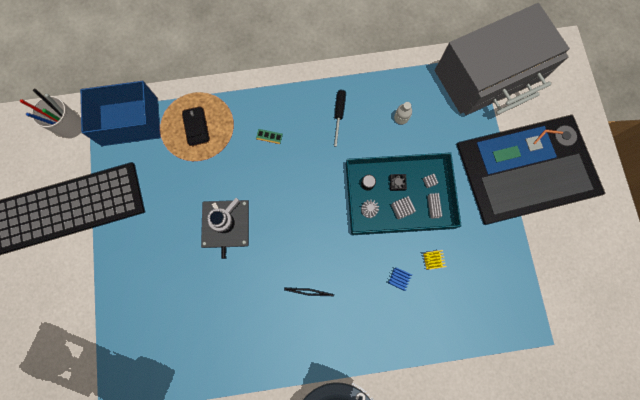

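View pics/side1.png

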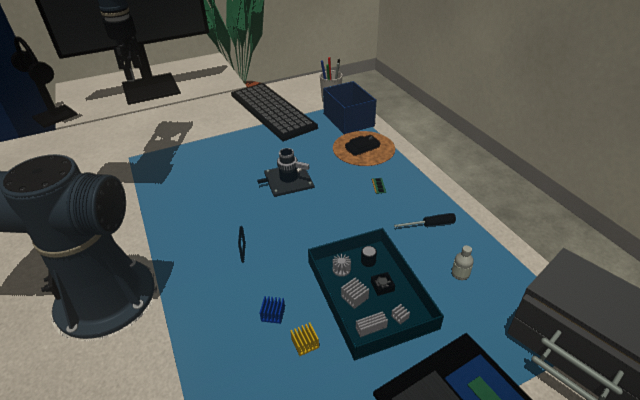

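The top view shows the inspection camera at about (222,220). The bin is around (403,193), with the large square sink at (403,207). The blue and yellow decoys are at (400,278) and (433,260). The side view shows the camera at (288,170) and the sink at (355,291). I'll zoom in on both.

```bash
python3 - <<'E'
from h import *
T=np.load('top.npy',allow_pickle=True).item();S=np.load('side.npy',allow_pickle=True).item()
r=lambda s,a,b,c,d,w,h:cv2.resize(s['pixels'][c:d,a:b,::-1],(w,h),interpolation=cv2.INTER_CUBIC)
cv2.imwrite('pics/z1.png',np.hstack([r(T,195,255,190,265,400,500),r(S,255,315,140,215,400,500)]))
P=cloud(T)
m=np.zeros((400,640),bool);m[190:265,195:255]=1
a=m&(abs(P[...,2]-.1)<.008);print('top pts',a.sum(),P[a].mean(0),np.argwhere(a).mean(0))
for lo,hi in((.05,.085),):
    a=m&(P[...,2]>lo)&(P[...,2]<hi);
    for (v,u) in np.argwhere(a)[::3]: pass
# base plate (z 12mm)
a=m&(abs(P[...,2]-.012)<.006);q=P[a][:,:2].astype(np.float32);print('plate',a.sum(),cv2.minAreaRect(q))
m[:]=0;m[150:240,340:465]=1
a=m&(P[...,2]>.024)&(P[...,2]<.06);
b=(T['pixels'].min(-1)>90)&m&(P[...,2]>.012)
n,l,st,ce=cv2.connectedComponentsWithStats(b.astype(np.uint8))
for i in range(1,n):
    if st[i,4]>15:
        q=P[l==i];print(st[i],ce[i].round(1),q.mean(0).round(3),q[:,2].max().round(3),cv2.minAreaRect(q[:,:2].astype(np.float32)))
E
```

```text
top pts 260 [0.52043665 0.2067749  0.10005137] [217.51153846 216.56923077]
plate 1585 ((0.5246070027351379, 0.20810455083847046), (0.1454239785671234, 0.14787402749061584), 81.502685546875)
[363 175  12  12 120] [368.6 180.6] [ 0.568 -0.17   0.049] 1.082 ((0.44984006881713867, -0.10039860755205154), (0.03048396110534668, 0.315494567155838), 59.21428298950195)
[425 174  13  13 106] [430.8 180.1] [ 0.553 -0.334  0.021] 0.029 ((0.5529334545135498, -0.33282044529914856), (0.025942103937268257, 0.02723556011915207), 12.350099563598633)
[395 178   8  10  45] [398.3 181.4] [ 0.561 -0.25   0.023] 0.026 ((0.5608511567115784, -0.25020739436149597), (0.019509801641106606, 0.021142402663826942), 54.353092193603516)
[430 193  12  25 228] [435.3 205.1] [ 0.485 -0.329  0.032] 1.082 ((0.39810746908187866, -0.18752574920654297), (0.05950949713587761, 0.3879958689212799), 31.497234344482422)
[393 196  22  22 281] [403.6 206.9] [ 0.492 -0.248  0.035] 1.082 ((0.42429739236831665, -0.13273268938064575), (0.04885070025920868, 0.3210071921348572), 30.34879493713379)
[362 200  17  17 167] [369.9 207.8] [ 0.501 -0.163  0.036] 1.082 ((0.4152241349220276, -0.10025598108768463), (0.04032021015882492, 0.26107075810432434), 53.598628997802734)
```

View pics/z1.png

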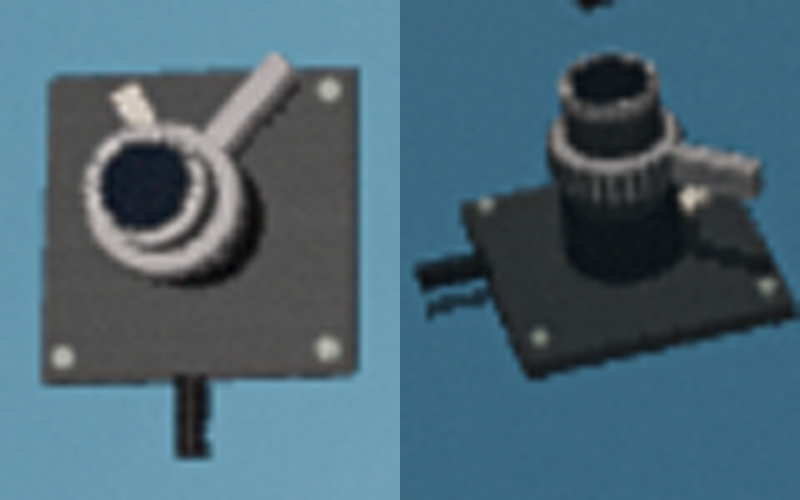

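The zoomed crop shows the lug pointing up and right, with its tip at top px (237,200). The white rib is up and left of the barrel at top px (214,205). Turning the lug counter-clockwise brings it over the rib. Next I'll compute the geometry.

```bash
python3 - <<'E'
from h import *
T=np.load('top.npy',allow_pickle=True).item();S=np.load('side.npy',allow_pickle=True).item()
P=cloud(T);D=T['depth']>0
c=lambda x,y,z,s=T,o=(195,190):ray(s,o[0]+x*.15,o[1]+y*.15,z)
C=c(150,187,.1);print('axis top',C,'side',c(607-400,82,.1,S,(255,140)))
ang=lambda p:np.degrees(np.arctan2(*(p-C)[1::-1]))
for z,x,y in((.073,284,67),(.073,225,140),(.018,125,92),(.018,142,122)):
    p=c(x,y,z);print(z,p,ang(p),np.hypot(*(p-C)[:2]))
p=c(757-400,160,.073,S,(255,140));print('side lug tip',p,ang(p))
# plate corners
pc=[c(x,y,.012) for x,y in((50,75),(358,68),(358,375),(42,382))];print('plate',np.mean(pc,0),pc)
# sink: rays onto top plane
m=np.zeros((400,640),bool);m[190:225,385:420]=1
b=m&(T['pixels'].min(-1)>90)
a=m&D&(P[...,2]>.022)&(P[...,2]<.05)
for k in(a,a&b):
    q=P[k];print('sink',len(q),q.mean(0),cv2.minAreaRect(q[:,:2].astype(np.float32)))
a=D&(P[...,2]>.03)&(P[...,2]<.052);a[:145]=0;a[240:]=0;a[:,:335]=0;a[:,465:]=0
print('bin',cv2.minAreaRect(P[a][:,:2].astype(np.float32)))
r=lambda s,a,b,c,d,w,h:cv2.resize(s['pixels'][c:d,a:b,::-1],(w,h),interpolation=cv2.INTER_CUBIC)
cv2.imwrite('pics/z2.png',np.hstack([r(T,340,465,150,240,400,288),r(S,305,445,225,360,400,386)[:288]]))
E
```

```text
axis top [0.51882603 0.20474399 0.1       ] side [0.52081033 0.20504727 0.1       ]
0.073 [0.56132738 0.15784645 0.073     ] -47.81524846176555 0.06329094676830187
0.073 [0.53747716 0.18192292 0.073     ] -50.741667237970724 0.029473141272708614
0.018 [0.57355647 0.22841582 0.018     ] 23.389287917065452 0.059630333602837794
0.018 [0.56088256 0.22303962 0.018     ] 23.51023074899606 0.04586373255123383
side lug tip [0.56829945 0.16093948 0.073     ] -41.5221618793516
plate [0.51955687 0.20526208 0.012     ] [array([0.58594307, 0.25790157, 0.012     ]), array([0.57117879, 0.1394238 , 0.012     ]), array([0.45311218, 0.15254674, 0.012     ]), array([0.46799343, 0.27117623, 0.012     ])]
sink 261 [ 0.49197425 -0.2480636   0.03220755] ((0.4925265908241272, -0.2483101636171341), (0.041792698204517365, 0.0432000458240509), 14.176185607910156)
sink 242 [ 0.49207536 -0.24848291  0.03274148] ((0.49251192808151245, -0.248465433716774), (0.04173410311341286, 0.04299105331301689), 14.524325370788574)
bin ((0.5288606882095337, -0.2509229779243469), (0.27159836888313293, 0.1928228884935379), 85.15836334228516)
```

View pics/z2.png

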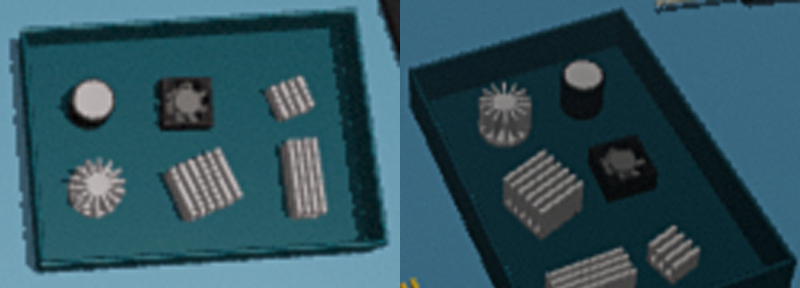

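The zoom shows the large square sink centred near top px (403,207), with its fins turned about 14 to 25° in the image. Its neighbours are the round sink at (370,208), the fan at (398,180) and the long sink at (435,205). The lug is at -46° and the rib at 23°, so the ring starts at 0 and has to turn about 69°.

```bash
cat >> h.py <<'E'
from scipy.spatial.transform import Rotation as Ro
def go(targets,st=None):
    """targets: list of (x,y,z,psi deg of tool x); prints scaled rows from now"""
    st=st or manip.sense(); R0=Ro.from_quat(st['tool_rot'])
    print('t',round(st['t'],2),'tcp',st['tcp_pos'].round(4),'psi',np.degrees(np.arctan2(*R0.as_matrix()[1::-1,0])).round(2),'gap',round(st['finger_gap'],3),'F',st['force'].round(1),'grip',round(st['gripper_force'],1))
    for x,y,z,p in targets:
        a=np.radians(p);c,s=np.cos(a),np.sin(a)
        R1=Ro.from_matrix(np.array([[c,s,0],[s,-c,0],[0,0,-1]]))
        d=R0.inv().apply(np.array([x,y,z])-st['tcp_pos'])/.8
        print(d.round(4).tolist(),((R0.inv()*R1).as_rotvec()/np.pi).round(4).tolist())
E
python3 - <<'E'
from h import *
go([(.5574,.1665,.13,134.5)])
E
```

```text
t 0.1 tcp [0.2038 0.5901 0.2304] psi 160.93 gap 0.998 F [-0.7 -0.2 -0.5] grip 0.0
[-0.5908, -0.3559, 0.126] [-0.0006, 0.0, 0.1468]
```

Emit:
apply_moves(claw=[1,1,1,1,1], travel=[[-0.21,-0.127,0],[-0.21,-0.127,0],[-0.21,-0.127,0],[-0.21,-0.127,0],[-0.21,-0.127,0]], turn=[[0,0,0],[0,0,0],[0,0,0],[0,0,0],[0,0,0]], newtons=30)

```text
t: 0.52
tcp_pos: [0.331, 0.4371, 0.2309]
tool_rot: [0.166, 0.986, -0.001, -0.0]
force: [0.3, 0.2, 0.4]
finger_gap: 0.996
gripper_force: 0.0
```

Emit:
apply_moves(claw=[1,1,1,1,1], travel=[[-0.21,-0.127,0],[-0.21,-0.127,0],[-0.21,-0.127,0],[-0.21,-0.127,0],[-0.21,-0.127,0]], turn=[[0,0,0],[0,0,0],[0,0,0],[0,0,0],[0,0,0]])

```text
t: 0.93
tcp_pos: [0.4572, 0.2861, 0.2311]
tool_rot: [0.166, 0.986, -0.0, 0.0]
force: [0.5, -0.1, -0.1]
finger_gap: 1.001
gripper_force: 0.0
```

Emit:
apply_moves(claw=[0,0,0,0,0], travel=[[-0.17,-0.1,0.07],[-0.17,-0.1,0.07],[-0.17,-0.1,0.07],[-0.17,-0.1,0.07],[-0.17,-0.1,0.07]], turn=[[0,0,0.147],[0,0,0.147],[0,0,0.147],[0,0,0.147],[0,0,0.147]])

```text
t: 1.35
tcp_pos: [0.5617, 0.1631, 0.1726]
tool_rot: [0.391, 0.92, -0.001, 0.001]
force: [-1.0, -0.1, 0.1]
finger_gap: 0.501
gripper_force: 0.0
```

```bash
python3 - <<'E'
from h import *
go([(.5574,.1665,.13,134.5),(.5574,.1665,.048,134.5)])
E
```

```text
t 1.35 tcp [0.5617 0.1631 0.1726] psi 133.98 gap 0.501 F [-1.  -0.1  0.1] grip 0.0
[0.0069, -0.0009, 0.0532] [-0.0005, 0.0006, -0.0029]
[0.0071, -0.0007, 0.1557] [-0.0005, 0.0006, -0.0029]
```

Emit:
apply_moves(claw=[0,0,0,0,0], travel=[[0.007,-0.001,0.05],[0.007,-0.001,0.08],[0.007,-0.001,0.12],[0.007,-0.001,0.1555],[0.007,-0.001,0.1555]], turn=[[0,0,-0.003],[0,0,-0.003],[0,0,-0.003],[0,0,-0.003],[0,0,-0.003]])

```text
t: 1.77
tcp_pos: [0.5486, 0.1719, 0.0456]
tool_rot: [0.382, 0.924, -0.003, -0.005]
force: [-1.0, 0.0, 0.1]
finger_gap: 0.499
gripper_force: 0.0
```

```bash
python3 - <<'E'
from h import *
s=snap('side'); S=snap('top')
r=lambda s,a,b,c,d,w,h:cv2.resize(s['pixels'][c:d,a:b,::-1],(w,h),interpolation=cv2.INTER_CUBIC)
cv2.imwrite('pics/z3.png',np.hstack([r(S,185,285,165,265,400,400),r(s,235,335,110,210,400,400)]))
go([])
E
```

```text
t 1.87 tcp [0.5523 0.1725 0.0502] psi 135.05 gap 0.498 F [-0.4  0.4  0.7] grip 0.0
```

View pics/z3.png

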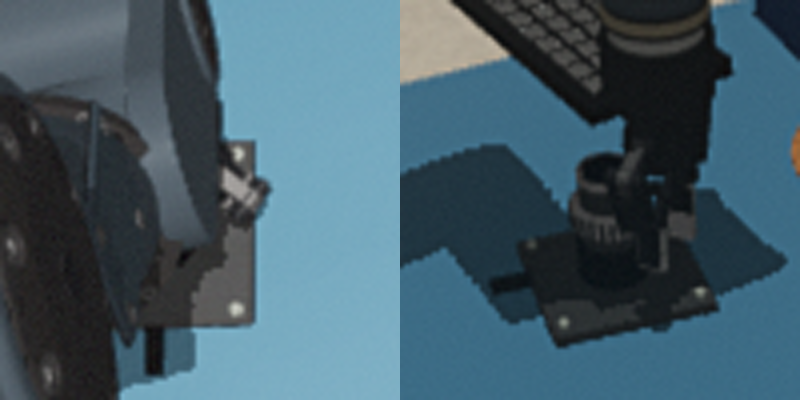

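The fingers straddle the lug, seen in the side crop at about (650,230). They sit about 8 mm too far in, so I'll shift outwards and pinch.

Emit:
apply_moves(claw=[0,0,-1,-1,-1], travel=[[-0.009,0,0.002],[-0.009,0,0.002],[-0.009,0,0.002],[-0.009,0,0.002],[-0.009,0,0.002]], turn=[[0,0,0],[0,0,0],[0,0,0],[0,0,0],[0,0,0]], newtons=30)

```text
t: 2.28
tcp_pos: [0.5596, 0.1676, 0.0506]
tool_rot: [0.383, 0.924, 0.001, 0.001]
force: [2.5, 7.5, 2.0]
finger_gap: 0.115
gripper_force: 29.3
```

Emit:
apply_moves(claw=[-1,-1,-1,-1], travel=[[0,0,0],[0,0,0],[0,0,0],[0,0,0]], turn=[[0,0,0],[0,0,0],[0,0,0],[0,0,0]])

```text
t: 2.62
tcp_pos: [0.56, 0.168, 0.0504]
tool_rot: [0.383, 0.924, 0.001, 0.002]
force: [1.7, 5.0, 6.1]
finger_gap: 0.115
gripper_force: 30.3
```

```bash
python3 - <<'E'
from h import *
p=manip.sense()['tcp_pos'][:2];v=p-[.5195,.205];print(np.hypot(*v),np.degrees(np.arctan2(v[1],v[0])))
f=lambda a:(.5195+.054*np.cos(np.radians(a)),.205+.054*np.sin(np.radians(a)),.048,180+a)
go([f(a) for a in(-41,-36,-31,-26,-20,-14,-8,-2,4,10,16,20,24)])
E
```

```text
0.05483878020765199 -42.419494679706226
t 2.62 tcp [0.56   0.168  0.0504] psi 134.97 gap 0.115 F [1.7 5.  6.1] grip 30.3
[0.0011, 0.0016, 0.003] [0.0012, 0.0006, -0.0224]
[0.0018, 0.0075, 0.0031] [0.0012, 0.0007, -0.0502]
[0.003, 0.0132, 0.0031] [0.0011, 0.0007, -0.078]
[0.0047, 0.0189, 0.0031] [0.0011, 0.0008, -0.1057]
[0.0073, 0.0254, 0.0031] [0.0011, 0.0008, -0.1391]
[0.0106, 0.0317, 0.0031] [0.001, 0.0009, -0.1724]
[0.0146, 0.0375, 0.0032] [0.001, 0.0009, -0.2057]
[0.0191, 0.0429, 0.0032] [0.0009, 0.001, -0.2391]
[0.0242, 0.0478, 0.0032] [0.0009, 0.0011, -0.2724]
[0.0298, 0.0522, 0.0032] [0.0008, 0.0011, -0.3057]
[0.0358, 0.0559, 0.0032] [0.0008, 0.0012, -0.3391]
[0.04, 0.0581, 0.0032] [0.0007, 0.0012, -0.3613]
[0.0443, 0.0599, 0.0032] [0.0007, 0.0012, -0.3835]
```

Emit:
apply_moves(claw=[-1,-1,-1,-1,-1], travel=[[0.001,0.0016,0],[0.002,0.0075,0],[0.003,0.013,0],[0.0047,0.019,0],[0.0047,0.019,0]], turn=[[0,0,-0.022],[0,0,-0.05],[0,0,-0.078],[0,0,-0.106],[0,0,-0.106]])

```text
t: 3.03
tcp_pos: [0.5711, 0.1826, 0.0506]
tool_rot: [0.223, 0.975, 0.003, 0.005]
force: [6.1, 5.4, 3.2]
finger_gap: 0.108
gripper_force: 33.6
```

```bash
python3 - <<'E'
from h import *
p=manip.sense()['tcp_pos'][:2];v=p-[.5195,.205];print(np.hypot(*v),np.degrees(np.arctan2(v[1],v[0])))
f=lambda a:(.5195+.054*np.cos(np.radians(a)),.205+.054*np.sin(np.radians(a)),.048,180+a)
go([f(a) for a in(-20,-14,-8,-2,4)])
E
```

```text
0.056203628178553997 -23.46827028396824
t 3.03 tcp [0.5711 0.1826 0.0506] psi 154.17 gap 0.108 F [6.1 5.4 3.2] grip 33.6
[0.0031, 0.0039, 0.0033] [0.0022, 0.0025, -0.0324]
[0.0042, 0.0109, 0.0033] [0.002, 0.0027, -0.0657]
[0.006, 0.0177, 0.0034] [0.0019, 0.0028, -0.099]
[0.0085, 0.0244, 0.0034] [0.0018, 0.0029, -0.1324]
[0.0117, 0.0307, 0.0034] [0.0016, 0.003, -0.1657]
```

Emit:
apply_moves(claw=[-1,-1,-1,-1,-1], travel=[[0.002,0.004,0],[0.003,0.011,0],[0.005,0.0177,0],[0.008,0.0244,0],[0.011,0.0307,0]], turn=[[0,0,-0.032],[0,0,-0.066],[0,0,-0.099],[0,0,-0.132],[0,0,-0.166]])

```text
t: 3.45
tcp_pos: [0.5776, 0.2096, 0.051]
tool_rot: [-0.035, 0.999, 0.003, 0.009]
force: [11.6, 9.9, -2.3]
finger_gap: 0.107
gripper_force: 42.7
```

```bash
python3 - <<'E'
from h import *
p=manip.sense()['tcp_pos'][:2];v=p-[.5195,.205];print(np.hypot(*v),np.degrees(np.arctan2(v[1],v[0])))
f=lambda a:(.5195+.054*np.cos(np.radians(a)),.205+.054*np.sin(np.radians(a)),.048,180+a)
go([f(a) for a in(10,16,21,24,25)])
E
```

```text
0.05825027159026357 4.518916089704019
t 3.45 tcp [0.5776 0.2096 0.051 ] psi -175.99 gap 0.107 F [11.6  9.9 -2.3] grip 42.7
[0.0057, 0.0064, 0.0037] [0.0013, 0.006, -0.0333]
[0.0069, 0.0134, 0.0037] [0.001, 0.0061, -0.0666]
[0.0083, 0.0191, 0.0037] [0.0007, 0.0061, -0.0944]
[0.0094, 0.0224, 0.0037] [0.0006, 0.0062, -0.111]
[0.0099, 0.0235, 0.0037] [0.0005, 0.0062, -0.1166]
```

Emit:
apply_moves(claw=[-1,-1,-1,-1,-1], travel=[[0.002,0.0064,0],[0.003,0.0134,0],[0.005,0.0191,0],[0.006,0.0224,0],[0.006,0.0235,0]], turn=[[0,0,-0.033],[0,0,-0.067],[0,0,-0.094],[0,0,-0.111],[0,0,-0.117]])

```text
t: 3.87
tcp_pos: [0.5733, 0.2305, 0.0512]
tool_rot: [-0.216, 0.976, 0.002, 0.012]
force: [14.8, 15.5, -5.5]
finger_gap: 0.11
gripper_force: 36.9
```

```bash
python3 - <<'E'
from h import *
p=manip.sense()['tcp_pos'][:2];v=p-[.5195,.205];print(np.hypot(*v),np.degrees(np.arctan2(v[1],v[0])))
f=lambda a:(.5195+.054*np.cos(np.radians(a)),.205+.054*np.sin(np.radians(a)),.048,180+a)
go([f(a) for a in(24,)])
E
```

```text
0.0595478450237513 25.34669879147859
t 3.87 tcp [0.5733 0.2305 0.0512] psi -155.06 gap 0.11 F [14.8 15.5 -5.5] grip 36.9
[0.007, -0.0016, 0.0039] [-0.0001, 0.008, 0.0052]
```

Angle is 25°, near the detent. Opening and rising.

Emit:
apply_moves(claw=[-0.2,-0.2,-0.2,-0.2,-0.2], travel=[[0,0,0],[0,0,0],[0,0,0],[0,0,0],[0,0,-0.02]], turn=[[0,0,0],[0,0,0],[0,0,0],[0,0,0],[0,0,0]])

```text
t: 4.28
tcp_pos: [0.5597, 0.2236, 0.0624]
tool_rot: [-0.217, 0.976, -0.0, -0.004]
force: [-0.0, 0.2, -0.2]
finger_gap: 0.398
gripper_force: 0.0
```

Emit:
apply_moves(claw=[-0.2,-0.2,-0.2,0,0], travel=[[0,0,-0.05],[0,0,-0.1],[0,0,-0.15],[0,0,-0.2],[0,0,-0.22]], turn=[[0,0,0],[0,0,0],[0,0,0],[0,0,0],[0,0,0]])

```text
t: 4.7
tcp_pos: [0.5649, 0.2248, 0.247]
tool_rot: [-0.217, 0.976, -0.0, 0.004]
force: [0.3, 0.7, 0.4]
finger_gap: 0.497
gripper_force: 0.0
```

```bash
python3 - <<'E'
from h import *
go([(.492,-.248,.2,-155),(.492,-.248,.2,180+14),(.492,-.248,.2,90+14)])
s=manip.sense();print(s['q'].round(2))
E
```

```text
t 4.7 tcp [0.5649 0.2248 0.247 ] psi -154.98 gap 0.497 F [0.3 0.7 0.4] grip 0.0
[0.333, -0.4968, 0.0575] [-0.0008, 0.0024, 0.0001]
[0.333, -0.4968, 0.0575] [-0.0005, 0.0025, 0.0612]
[0.333, -0.4968, 0.0575] [0.0015, 0.0024, 0.5612]
[ 0.2   0.48  1.47 -0.    1.18 -1.81]
```

Emit:
apply_moves(claw=[0.36,0.36,0.36,0.36,0.36], travel=[[0.134,-0.2,0],[0.134,-0.2,0],[0.134,-0.2,0],[0.134,-0.2,0],[0.134,-0.2,0]], turn=[[0,0,0],[0,0,0],[0,0,0],[0,0,0],[0,0,0]])

```text
t: 5.12
tcp_pos: [0.5316, 0.0311, 0.241]
tool_rot: [-0.216, 0.976, -0.0, -0.001]
force: [0.4, 0.2, 0.1]
finger_gap: 0.678
gripper_force: 0.0
```

Emit:
apply_moves(claw=[0.36,0.36,0.36,0.36,0.36], travel=[[0.134,-0.2,0],[0.134,-0.2,0],[0.134,-0.2,0],[0.134,-0.2,0],[0.134,-0.2,0]], turn=[[0,0,0],[0,0,0],[0,0,0],[0,0,0],[0,0,0]])

```text
t: 5.53
tcp_pos: [0.5024, -0.1594, 0.241]
tool_rot: [-0.215, 0.977, -0.0, -0.001]
force: [0.7, 1.1, -0.2]
finger_gap: 0.676
gripper_force: 0.0
```

Emit:
apply_moves(claw=[0.36,0.36,0.36,0.36], travel=[[0.065,-0.097,0.058],[0.065,-0.097,0.058],[0.065,-0.097,0.058],[0.065,-0.097,0.058]], turn=[[0,0,0.061],[0,0,0.061],[0,0,0.061],[0,0,0.061]])

```text
t: 5.87
tcp_pos: [0.4874, -0.2515, 0.1923]
tool_rot: [-0.12, 0.993, 0.001, -0.002]
force: [-0.2, 0.6, -0.4]
finger_gap: 0.679
gripper_force: 0.0
```

```bash
python3 - <<'E'
from h import *
s=snap('side'); S=snap('top')
r=lambda s,a,b,c,d,w,h:cv2.resize(s['pixels'][c:d,a:b,::-1],(w,h),interpolation=cv2.INTER_CUBIC)
cv2.imwrite('pics/z4.png',np.hstack([r(S,195,255,190,265,320,400),r(s,305,445,220,360,400,400)]))
# sink outline in the side view by rays to top plane
P=cloud(s);a=(s['depth']>0)&(P[...,2]>.030)&(P[...,2]<.042)&(s['pixels'].min(-1)>80)
a&=(abs(P[...,0]-.492)<.035)&(abs(P[...,1]+.248)<.035)
q=P[a];print(len(q),q.mean(0),cv2.minAreaRect(q[:,:2].astype(np.float32)))
go([(.492,-.248,.10,194.3),(.492,-.248,.006,194.3)])
E
```

```text
220 [ 0.48834397 -0.25059808  0.03503061] ((0.49040618538856506, -0.24904708564281464), (0.03840579092502594, 0.043215565383434296), 15.041732788085938)
t 5.97 tcp [ 0.4886 -0.2481  0.1941] psi -166.08 gap 0.681 F [ 0.8  0.1 -0.3] grip 0.0
[-0.0044, -0.0013, 0.1176] [0.0009, -0.0006, -0.0021]
[-0.0046, -0.0016, 0.2351] [0.0009, -0.0006, -0.0021]
```

View pics/z4.png

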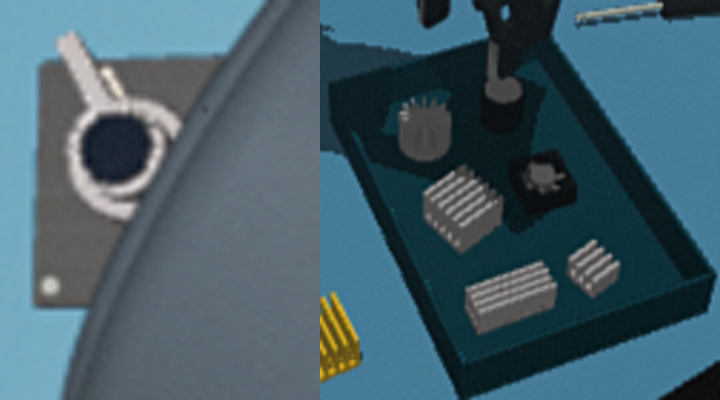

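The lug now stands over the rib: its tip is at crop (70,38), with the rib just beside it because of parallax. The sink is clear on both sides along the bin's y axis. Descending in stages.

Emit:
apply_moves(claw=[0.36,0.36,0.36,0.36,0.36], travel=[[-0.004,-0.001,0.04],[-0.004,-0.001,0.08],[-0.004,-0.001,0.12],[-0.004,-0.001,0.15],[-0.004,-0.001,0.15]], turn=[[0,0,-0.002],[0,0,-0.002],[0,0,-0.002],[0,0,-0.002],[0,0,-0.002]])

```text
t: 6.38
tcp_pos: [0.4907, -0.2442, 0.0714]
tool_rot: [-0.126, 0.992, 0.004, -0.003]
force: [-1.3, -0.4, -0.3]
finger_gap: 0.678
gripper_force: 0.0
```

Emit:
apply_moves(claw=[0.36,0.36,0.36], travel=[[0,0,0],[0,0,0],[0,0,0]], turn=[[0,0,0],[0,0,0],[0,0,0]])

```text
t: 6.63
tcp_pos: [0.4947, -0.2484, 0.0771]
tool_rot: [-0.126, 0.992, -0.001, 0.001]
force: [-0.5, -0.0, 0.5]
finger_gap: 0.68
gripper_force: 0.0
```

```bash
python3 - <<'E'
from h import *
s=snap('side','side5.png')
T=np.load('top.npy',allow_pickle=True).item()
p=ray(T,195+70*.1875,190+38*.1875,.073)-[.5195,.205,0];print('lug',np.degrees(np.arctan2(p[1],p[0])),np.hypot(*p[:2]))
cv2.imwrite('pics/z5.png',cv2.resize(s['pixels'][220:360,305:445,::-1],(500,500),interpolation=cv2.INTER_CUBIC))
go([(.4915,-.2485,.04,194.3),(.4915,-.2485,.006,194.3)])
E
```

```text
lug 21.36306493544146 0.06406082717180576
t 6.68 tcp [ 0.4946 -0.2485  0.077 ] psi -165.55 gap 0.679 F [-0.8 -1.2  1. ] grip 0.0
[0.0039, 0.0011, 0.0463] [-0.001, 0.0008, 0.0009]
[0.004, 0.0013, 0.0888] [-0.001, 0.0008, 0.0009]
```

View pics/z5.png

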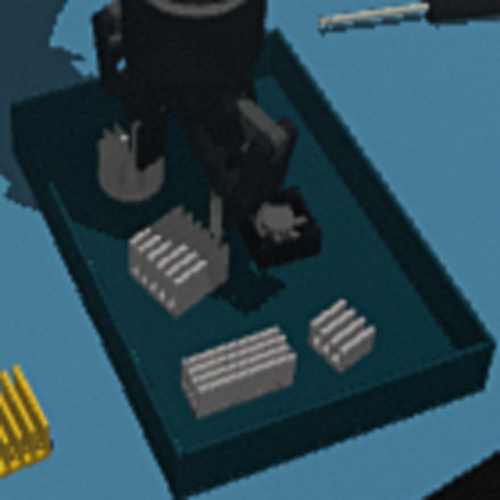

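The fingers hang above the sink and line up with its sides at crop (180,250). The neighbours are clear. Going down.

Emit:
apply_moves(claw=[0.36,0.36,0.36,0.36,0.36], travel=[[0.004,0.001,0.02],[0.004,0.001,0.045],[0.004,0.001,0.065],[0.004,0.001,0.08],[0.004,0.001,0.086]], turn=[[0,0,0.001],[0,0,0.001],[0,0,0.001],[0,0,0.001],[0,0,0.001]])

```text
t: 7.1
tcp_pos: [0.49, -0.248, 0.0057]
tool_rot: [-0.124, 0.992, 0.0, -0.0]
force: [-0.6, 0.1, -0.2]
finger_gap: 0.681
gripper_force: 0.0
```

Emit:
apply_moves(claw=[0.36,0.36,-0.4,-0.4,-0.4], travel=[[0,0,0],[0,0,0],[0,0,0],[0,0,0],[0,0,0]], turn=[[0,0,0],[0,0,0],[0,0,0],[0,0,0],[0,0,0]], newtons=30)

```text
t: 7.52
tcp_pos: [0.4907, -0.2486, 0.0072]
tool_rot: [-0.124, 0.992, -0.001, 0.001]
force: [-0.7, 0.1, 4.3]
finger_gap: 0.49
gripper_force: 32.2
```

Emit:
apply_moves(claw=[-0.4,-0.4,-0.4], travel=[[0,0,0],[0,0,0],[0,0,0]], turn=[[0,0,0],[0,0,0],[0,0,0]])

```text
t: 7.77
tcp_pos: [0.4907, -0.2486, 0.0072]
tool_rot: [-0.124, 0.992, -0.001, 0.001]
force: [0.4, -0.4, 6.3]
finger_gap: 0.484
gripper_force: 32.4
```

```bash
python3 - <<'E'
from h import *
go([])
E
```

```text
t 7.77 tcp [ 0.4907 -0.2486  0.0072] psi -165.77 gap 0.484 F [ 0.4 -0.4  6.3] grip 32.4
```

Emit:
apply_moves(claw=[-0.4,-0.4,-0.4,-0.4,-0.4], travel=[[0,0,-0.02],[0,0,-0.055],[0,0,-0.1],[0,0,-0.15],[0,0,-0.2]], turn=[[0,0,0],[0,0,0],[0,0,0],[0,0,0],[0,0,0]])

```text
t: 8.18
tcp_pos: [0.4891, -0.2474, 0.1672]
tool_rot: [-0.124, 0.992, 0.001, -0.001]
force: [0.5, -1.2, -1.1]
finger_gap: 0.487
gripper_force: 31.7
```

Emit:
apply_moves(claw=[-0.4,-0.4,-0.4], travel=[[0,0,-0.03],[0,0,-0.04],[0,0,-0.04]], turn=[[0,0,0],[0,0,0],[0,0,0]])

```text
t: 8.43
tcp_pos: [0.4909, -0.2487, 0.2003]
tool_rot: [-0.124, 0.992, -0.002, 0.002]
force: [0.1, 0.6, -0.2]
finger_gap: 0.483
gripper_force: 31.7
```

```bash
python3 - <<'E'
from h import *
s=snap('side')
cv2.imwrite('pics/z6.png',cv2.resize(s['pixels'][140:340,260:460,::-1],(500,500),interpolation=cv2.INTER_CUBIC))
go([(.5195,.205,.2,194.3)])
E
```

```text
t 8.48 tcp [ 0.4898 -0.2479  0.1983] psi -165.77 gap 0.485 F [-0.3 -1.2 -1.8] grip 31.7
[-0.1752, 0.5396, -0.0024] [-0.0002, 0.0001, -0.0004]
```

View pics/z6.png

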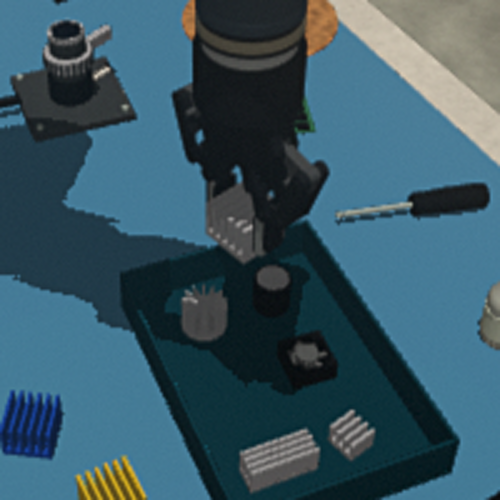

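The sink is held level in the gripper at crop (235,220), and the other parts have not moved. The side view also shows the lug above the rib at (100,40). Carrying the sink over.

Emit:
apply_moves(claw=[-0.4,-0.4,-0.4,-0.4,-0.4], travel=[[-0.012,0.036,0],[-0.024,0.072,0],[-0.036,0.11,0],[-0.048,0.15,0],[-0.062,0.19,0]], turn=[[0,0,0],[0,0,0],[0,0,0],[0,0,0],[0,0,0]])

```text
t: 8.9
tcp_pos: [0.4984, -0.0866, 0.1951]
tool_rot: [-0.123, 0.992, 0.002, -0.003]
force: [-0.2, 0.1, -1.0]
finger_gap: 0.488
gripper_force: 31.7
```

Emit:
apply_moves(claw=[-0.4,-0.4,-0.4,-0.4,-0.4], travel=[[-0.013,0.04,0],[-0.026,0.08,0],[-0.039,0.12,0],[-0.052,0.16,0],[-0.065,0.2,0]], turn=[[0,0,0],[0,0,0],[0,0,0],[0,0,0],[0,0,0]])

```text
t: 9.32
tcp_pos: [0.5097, 0.0811, 0.1952]
tool_rot: [-0.124, 0.992, 0.001, -0.003]
force: [0.0, -0.0, -2.0]
finger_gap: 0.484
gripper_force: 31.7
```

Emit:
apply_moves(claw=[-0.4,-0.4,-0.4,-0.4,-0.4], travel=[[-0.012,0.036,0],[-0.024,0.072,0],[-0.036,0.11,0],[-0.046,0.14,0],[-0.048,0.148,0]], turn=[[0,0,0],[0,0,0],[0,0,0],[0,0,0],[0,0,0]])

```text
t: 9.73
tcp_pos: [0.5182, 0.2068, 0.1951]
tool_rot: [-0.126, 0.992, 0.001, -0.002]
force: [-0.1, -0.2, -1.3]
finger_gap: 0.484
gripper_force: 31.6
```

Emit:
apply_moves(claw=[-0.4,-0.4,-0.4], travel=[[0,0,0],[0,0,0],[0,0,0]], turn=[[0,0,0],[0,0,0],[0,0,0]])

```text
t: 9.98
tcp_pos: [0.5191, 0.2022, 0.1968]
tool_rot: [-0.123, 0.992, -0.0, -0.002]
force: [0.3, 0.1, -1.9]
finger_gap: 0.486
gripper_force: 31.6
```

```bash
python3 - <<'E'
from h import *
go([(.5195,.205,.125,194.3),(.5195,.205,.103,194.3)])
E
```

```text
t 9.98 tcp [0.5191 0.2022 0.1968] psi -165.82 gap 0.486 F [ 0.3  0.1 -1.9] grip 31.6
[-0.0016, 0.0033, 0.0898] [-0.0001, -0.001, -0.0007]
[-0.0017, 0.0033, 0.1173] [-0.0001, -0.001, -0.0007]
```

Emit:
apply_moves(claw=[-0.4,-0.4,-0.4,-0.4,-0.4], travel=[[-0.001,0.0033,0.03],[-0.001,0.0033,0.06],[-0.001,0.0033,0.085],[-0.001,0.0033,0.092],[-0.001,0.0033,0.092]], turn=[[0,0,0],[0,0,0],[0,0,0],[0,0,0],[0,0,0]])

```text
t: 10.4
tcp_pos: [0.5188, 0.2047, 0.1228]
tool_rot: [-0.123, 0.992, -0.0, -0.002]
force: [0.4, -0.6, -0.3]
finger_gap: 0.486
gripper_force: 31.7
```

Emit:
apply_moves(claw=[-0.4,-0.4,-0.4], travel=[[0,0,0],[0,0,0],[0,0,0]], turn=[[0,0,0],[0,0,0],[0,0,0]])

```text
t: 10.65
tcp_pos: [0.5211, 0.2062, 0.1259]
tool_rot: [-0.124, 0.992, 0.0, 0.001]
force: [-1.5, 0.3, -0.6]
finger_gap: 0.487
gripper_force: 31.7
```

```bash
python3 - <<'E'
from h import *
s=snap('side')
cv2.imwrite('pics/z7.png',cv2.resize(s['pixels'][110:210,235:335,::-1],(600,600),interpolation=cv2.INTER_CUBIC))
go([(.5195,.205,.103,194.3)])
E
```

```text
t 10.7 tcp [0.5209 0.2063 0.1258] psi -165.78 gap 0.489 F [-0.1  0.3 -0.7] grip 31.7
[0.0022, -0.0011, 0.0285] [-0.0001, 0.0008, -0.0005]
```

View pics/z7.png

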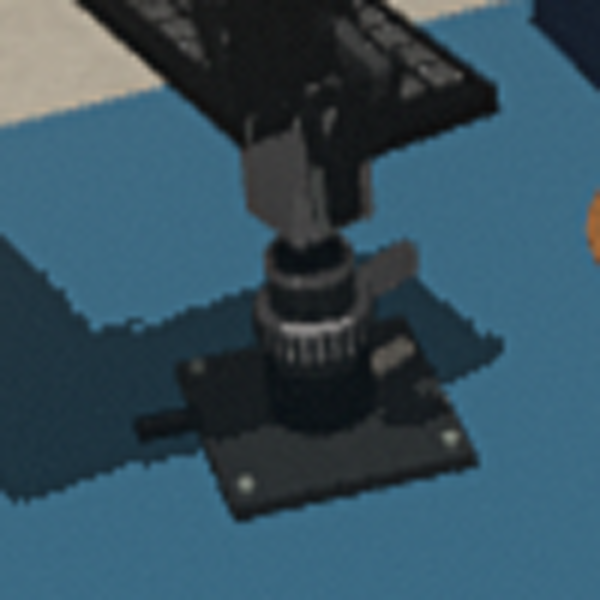

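The sink hangs just above the window and is centred on the barrel in the side view (column ~308 against ~310). The lug is directly above the rib. Lowering in small steps to contact.

Emit:
apply_moves(claw=[-0.4,-0.4,-0.4,-0.4,-0.4], travel=[[0.002,-0.001,0.007],[0.002,-0.001,0.014],[0.002,-0.001,0.02],[0.002,-0.001,0.024],[0.002,-0.001,0.024]], turn=[[0,0,0],[0,0,0],[0,0,0],[0,0,0],[0,0,0]])

```text
t: 11.12
tcp_pos: [0.5179, 0.205, 0.1042]
tool_rot: [-0.124, 0.992, -0.0, -0.001]
force: [1.4, -0.1, -1.5]
finger_gap: 0.486
gripper_force: 31.7
```

Emit:
apply_moves(claw=[-0.4,-0.4,-0.4], travel=[[0,0,0],[0,0,0.001],[0,0,0.001]], turn=[[0,0,0],[0,0,0],[0,0,0]])

```text
t: 11.37
tcp_pos: [0.5188, 0.2052, 0.1045]
tool_rot: [-0.124, 0.992, -0.0, 0.0]
force: [0.5, -0.7, -1.7]
finger_gap: 0.486
gripper_force: 31.7
```

Emit:
apply_moves(claw=[-0.4,-0.4,-0.4], travel=[[0,0,0.001],[0,0,0.001],[0,0,0.001]], turn=[[0,0,0],[0,0,0],[0,0,0]])

```text
t: 11.62
tcp_pos: [0.5187, 0.2052, 0.1038]
tool_rot: [-0.124, 0.992, 0.0, 0.0]
force: [-0.5, 0.1, -1.3]
finger_gap: 0.487
gripper_force: 31.7
```

Emit:
apply_moves(claw=[-0.4,-0.4,-0.4], travel=[[0,0,0.001],[0,0,0.001],[0,0,0.001]], turn=[[0,0,0],[0,0,0],[0,0,0]])

```text
t: 11.87
tcp_pos: [0.5188, 0.2052, 0.1032]
tool_rot: [-0.124, 0.992, 0.0, 0.0]
force: [-1.0, 0.5, 1.5]
finger_gap: 0.489
gripper_force: 31.9
```

Emit:
apply_moves(claw=[-0.4,-0.4,-0.4], travel=[[0,0,0.0005],[0,0,0.0005],[0,0,0.0005]], turn=[[0,0,0],[0,0,0],[0,0,0]])

```text
t: 12.12
tcp_pos: [0.5188, 0.2052, 0.1032]
tool_rot: [-0.124, 0.992, -0.0, 0.0]
force: [-1.4, -1.0, 6.7]
finger_gap: 0.485
gripper_force: 32.4
```

Contact at z = 0.1032, with the force up to about 7 N. Releasing and rising.

Emit:
apply_moves(claw=[0.1,0.2,0.35,0.35,0.35], travel=[[0,0,0],[0,0,0],[0,0,0],[0,0,0],[0,0,0]], turn=[[0,0,0],[0,0,0],[0,0,0],[0,0,0],[0,0,0]])

```text
t: 12.53
tcp_pos: [0.5186, 0.2051, 0.1023]
tool_rot: [-0.124, 0.992, -0.0, -0.0]
force: [-0.3, 0.7, -0.3]
finger_gap: 0.67
gripper_force: 0.0
```

Emit:
apply_moves(claw=[0.35,0.35,0.35,0.35,0.35], travel=[[0,0,-0.01],[0,0,-0.03],[0,0,-0.06],[0,0,-0.1],[0,0,-0.15]], turn=[[0,0,0],[0,0,0],[0,0,0],[0,0,0],[0,0,0]])

```text
t: 12.95
tcp_pos: [0.517, 0.2048, 0.2223]
tool_rot: [-0.124, 0.992, -0.0, -0.003]
force: [1.1, 1.4, 0.5]
finger_gap: 0.679
gripper_force: 0.0
```

Emit:
apply_moves(claw=[0.35,0.35,0.35,0.35,0.35], travel=[[0,-0.05,0],[0,-0.1,0],[0,-0.15,0],[0,-0.2,0],[0,-0.2,0]], turn=[[0,0,0],[0,0,0],[0,0,0],[0,0,0],[0,0,0]])

```text
t: 13.37
tcp_pos: [0.5608, 0.0434, 0.2236]
tool_rot: [-0.121, 0.993, -0.002, 0.002]
force: [-0.0, 0.9, 0.1]
finger_gap: 0.676
gripper_force: 0.0
```

```bash
python3 - <<'E'
from h import *
s=snap('side');S=snap('top')
r=lambda s,a,b,c,d,w,h:cv2.resize(s['pixels'][c:d,a:b,::-1],(w,h),interpolation=cv2.INTER_CUBIC)
cv2.imwrite('pics/z8.png',np.hstack([r(S,185,265,185,265,400,400),r(s,245,325,120,200,400,400)]))
for k in(s,S):
    P=cloud(k);a=(k['depth']>0)&(P[...,2]>.124)&(P[...,2]<.14)&(abs(P[...,0]-.52)<.04)&(abs(P[...,1]-.205)<.04)
    q=P[a];print(len(q),q.mean(0),q[:,2].max(),cv2.minAreaRect(q[:,:2].astype(np.float32)))
go([])
E
```

```text
178 [0.52047179 0.20111557 0.13038329] 0.13479923477531305 ((0.5204821825027466, 0.2036915421485901), (0.043958112597465515, 0.04856208339333534), 13.107664108276367)<stdin>:7: RuntimeWarning: Mean of empty slice.
  ret = um.true_divide(
Traceback (most recent call last):
ValueError: zero-size array to reduction operation maximum which has no identity
```

View pics/z8.png

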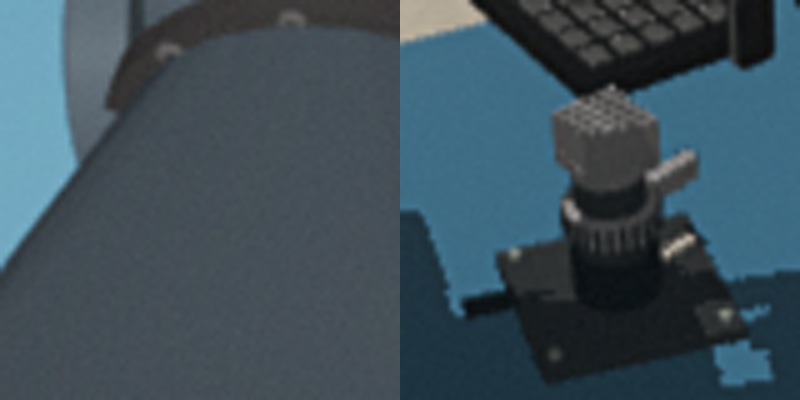

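The sink sits flat on the window with its fins up, in the side crop at (607,140). It measures (0.5205, 0.2037) against the axis at (0.5195, 0.205). The lug at (675,172) is directly above the rib at (680,245). The arm hides this area in the top view.

```bash
python3 -c "
from station import manip
print(manip.sign_off())"
```

```text
the job is handed in; nothing more can be done
None
```

Job handed in: the focus ring's lug is above the rib, and the large heat sink sits flat, fins up, within about 2 mm of the middle of the window; the other parts and the rest of the bench looked undisturbed.

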